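# Nest the sample cups on the bench pad

## Task

Stand the empty blue cup upright in the middle of the round black pad, then nest the yellow cup in it, then the red cup in the yellow one, each pushed fully home and upright. Lower the cups, do not drop or knock them about, and leave the green pen cup and the marker where they are.

Things in the scene. Friction and masses are not known exactly. Their poses are not given: they have to be found in the camera images.
- pad: Round black rubber pad fixed to the bench, 90 mm diameter, 4 mm thick. Origin: centre of its underside, on the bench; its top is 4 mm above that.
- blue_cup: Blue plastic cup. Hollow, open at the top, 84 mm tall: a body tapering from 36 mm diameter at the foot to 54 mm at 56 mm height, then a step out to a straight collar, 63 mm outside, 58 mm inside, from 56 mm height to the rim at 84 mm. Walls 2.5 mm, about 45 g. Starts upright on the bench. Origin: centre of the underside; z up along its axis.
- yellow_cup: Yellow plastic cup, same shape and size as the blue cup. A cup fully home in another rests its step on the other's rim, its foot 28 mm above the other's foot, with about 2 mm play sideways; only its collar then shows. Starts upright on the bench. Origin: centre of the underside; z up along the cup's axis.
- red_cup: Red plastic cup, same shape and size as the blue cup. Starts upright on the bench. Origin: centre of the underside; z up along the cup's axis.
- pen_cup: Green cup of the same shape, in use as a pen pot with three pens in it (pen ends about 140 mm above the bench); to be left alone. Origin: centre of the underside.
- marker: White marker with a black cap lying on the bench, 122 mm long, 15 mm thick; to be left alone. Origin: about the middle of its underside; x along the marker towards the cap.

How it is judged:
On the way, in this order (a step that is already met when the one before it is completed fails the run):
1. the blue cup stands upright and released on the pad, within 20 mm of its centre (horizontal distance between blue_cup and pad below 0.02 m and z of blue_cup in the frame of pad between 0.002 and 0.007 m and angle between blue_cup's own z axis and vertical below 0.08 rad and contact force between the fingers and blue_cup below 0.1 N and linear speed of blue_cup below 0.02 m/s), for 0.2 s.
2. the yellow cup is fully home in the blue cup and released (horizontal distance between blue_cup and pad below 0.02 m and z of blue_cup in the frame of pad between 0.002 and 0.007 m and angle between each of blue_cup, yellow_cup's own z axis and vertical below 0.08 rad and z of yellow_cup in the frame of blue_cup between 0.026 and 0.031 m and horizontal distance between yellow_cup and blue_cup below 0.005 m and contact force between the fingers and yellow_cup below 0.1 N and linear speed of yellow_cup below 0.02 m/s), for 0.2 s.
3. the red cup is fully home in the yellow cup and released (horizontal distance between blue_cup and pad below 0.02 m and z of blue_cup in the frame of pad between 0.002 and 0.007 m and angle between each of blue_cup, yellow_cup, red_cup's own z axis and vertical below 0.08 rad and z of yellow_cup in the frame of blue_cup between 0.026 and 0.031 m and horizontal distance between yellow_cup and blue_cup below 0.005 m and z of red_cup in the frame of yellow_cup between 0.026 and 0.031 m and horizontal distance between red_cup and yellow_cup below 0.005 m and contact force between the fingers and red_cup below 0.1 N and linear speed of red_cup below 0.02 m/s), for 0.2 s.
At the end, for the whole second after the job is handed in: The blue cup stands on the pad within 20 mm of its centre; the yellow cup is in the blue and the red in the yellow, each 26 to 31 mm above the cup below and within 5 mm of its axis; all three within 0.08 rad of upright, at rest and released (horizontal distance between blue_cup and pad below 0.02 m and z of blue_cup in the frame of pad between 0.002 and 0.007 m and angle between each of blue_cup, yellow_cup, red_cup's own z axis and vertical below 0.08 rad and z of yellow_cup in the frame of blue_cup between 0.026 and 0.031 m and horizontal distance between yellow_cup and blue_cup below 0.005 m and z of red_cup in the frame of yellow_cup between 0.026 and 0.031 m and horizontal distance between red_cup and yellow_cup below 0.005 m and linear speed of each of blue_cup, yellow_cup, red_cup below 0.02 m/s); the robot touches nothing.
It fails at once if a cup was dropped or knocked: moving faster than 0.7 m/s (a fall of 25 mm) with no finger on it ((linear speed of blue_cup above 0.7 m/s and contact force between the fingers and blue_cup below 0.05 N) or (linear speed of yellow_cup above 0.7 m/s and contact force between the fingers and yellow_cup below 0.05 N) or (linear speed of red_cup above 0.7 m/s and contact force between the fingers and red_cup below 0.05 N)).
It fails at once if a cup was tipped over (more than 1 rad) (angle between any of blue_cup, yellow_cup, red_cup's own z axis and vertical above 1 rad).
It fails at once if the pen cup or the marker was moved by more than 25 mm, or the pen cup tipped (distance of any of pen_cup, marker from where it was at the start of the episode above 0.025 m or angle between pen_cup's own z axis and vertical above 0.4 rad).
It also fails if it takes over 72 s, if anything falls off the work surface, if the arm or the gripper's body presses on something with over 40 N, if the wrist force passes 120 N, or if a joint passes its speed limit or range.

## Robot

A 7-joint arm with a two-finger parallel gripper is mounted at the origin on the work surface. World frame = base frame: x ahead of the robot, y to its left, z up, the work surface at z = 0. Lengths are in m, angles in rad, forces in N, time in s.
With the tool pointing down it reaches from about 0.4 to 0.85 m from the base axis. Payload 4.4 kg.
Tool frame: the origin (TCP) lies at the very end of the fingers, on their centre line; the grasp point (between the pads) lies 19 mm behind it (robot.grip_point_offset is the distance from the TCP to the grasp point, in m); z points along the fingers, y is the line along which they close (so a half turn about z gives the same grasp; the last joint's range is limited). The gripper opens to 94 mm and grips with 3 to 60 N. Pads are 16 mm wide; open, the fingers measure 119 mm over their backs; the gripper's body (75 mm by 177 mm) begins 78 mm behind the grasp point.
Start: joints at [1.063, 0.628, 0.038, 1.517, -0.027, 0.996, -0.02], TCP at [0.278, -0.588, 0.205] pointing down, gripper open.
Joint ranges: [-3.06, 3.06], [-0.37, 2.12], [-1.25, 1.32], [0.18, 2.47], [-1.1, 4.24], [0.23, 1.98], [-2.94, 2.94]. Speed limits (rad/s): [2.57, 2.57, 3.14, 3.14, 3.14, 3.14, 3.14].

## Interface

Orientations are given as a rotation vector (axis times angle).
In Python, from station import readout, eyes, job_done, models, robot gives the robot as it stands. The module is installed in compiled form; this text tells all that it offers.
- The arm moves only by the tool play_rows, never from a script. Its argument "plan" is a list of rows, each a list of 3 entries, a list of its own where there are three numbers: the closure, from -1 (fully open) to 1 (shut), then the shift along the tool's x, y, z scaled (see below), then the turn, a rotation vector about the tool's x, y, z scaled (see below). A call has exactly 8 rows; each row is the pose to reach, as a shift and turn from the pose commanded when the call began, along the tool's axes at that moment; what a row does not reach only later rows make up. The controller multiplies each number of a shift by 0.08 m and each number of a turn by 90 degrees. A row lasts 1/10 s, in which the tool goes at most 50 mm and 8.59 degrees, less where a joint would pass 70% of its speed; a pose out of reach is approached as far as the arm can. A call with a number of a shift or a turn outside -1 to 1 is refused whole. A call with a gripper value outside its range is refused whole. The fingers move at their own pace and stop on an object; "grip_force" is the grip in N (left out, the last holds). Time passes only in rows, so rows that repeat a pose let the fingers close, or fill a call up. It gives the time, the measured TCP pose, the force, the opening and the grip force at its end, in the units of the state.
- readout.get_state(): the state, without advancing time (a new reading comes with each control period).
- eyes.camera(name): name is "side" or "top" or "wrist"; returns (picture, depth): 400x640x3 uint8, red, green, blue; 400x640 float32, m along the optical axis (not along the pixel's ray), 0 where there is no reading.
- eyes.calibration(name): a dict with "camera_matrix" (3x3 intrinsics, pixels), "distortion" ([k1, k2, p1, p2, k3] as OpenCV has them; the pictures are not rectified), "xyz" and "attitude" of the camera in the world. Camera axes: x right, y down, z forward; pixel columns grow to the right and rows downward; lengths in m; the calibration is good to about 2 mm. A picture is of the moment at which its call begins: read the wrist's pose just before it. calibration takes no time and is no camera call; for the wrist camera it gives the pose at the moment of the call.
- job_done(): hands the job in; it is judged then, once.
Trained networks look in the newest picture that a camera, given by its name, has taken for a name from the list of things; names that differ only in an ending like _2 or _b are one class to them, and where a whole thing is asked for, a point or a joint stands for the part that bears it (a point fixed in the world has none). Each returns a list of dicts, best first, with "score" (0 to 1); they miss things now and then, are a little off and sometimes report something else, mostly with a low value. They report only what shows in the picture. A call takes as long as a camera call.
- models.boxes_of(camera, name): "box" ([left, top, width, height] in pixels, round what is visible of it).
- models.silhouettes(camera, name): "pixels" (400x640 bool, what is visible of it) and "box" ([left, top, width, height] in pixels, round what is visible of it).
The state is a dict: "time_s": time; "joints": joint angles; "dq": joint speeds; "joint_efforts": joint torques, N m; "tcp_pos": TCP position; "orientation": TCP orientation; "ft_force": force on the tool from outside, world axes, zero at the start; "wrist_torque": the same for the moment, N m; "width": opening from 0.0 (shut) to 1.0 (fully open); "grip_force": force on a finger pad.
Only numpy, scipy, OpenCV 4.12 (cv2) and the standard library are available. Lean on these libraries where they do the work, as an engineer would, in place of code of your own. Each camera call takes 0.05 s, during which the arm holds its last target. There are 200 camera calls.

## Working session

There is one attempt and no reset: what is moved stays moved. The work goes in short steps, Python scripts to look and compute and a tool call to move; the robot and the scene stay as the last step left them, time stands still between calls to the robot, and variables do not carry over. Pictures are saved under pics/ and viewed, at most 10 in all, crops included, and the job is handed in when it is done.

Besides the shell and the picture viewer there is one more tool, called after "Request:" as name([rows], argument=value, ...), one row to a line, values as JSON. play_rows: Moves the arm, as the interface text tells. Its arguments: {"type":"object","properties":{"plan":{"type":"array","items":{"type":"array"}},"grip_force":{"type":"number"}},"required":["plan"]}

```bash
mkdir -p pics
cat > h.py <<'E'
import numpy as np,cv2
from scipy.spatial.transform import Rotation as R
from station import readout,eyes,job_done,models,robot
def cal(c):
    k=eyes.calibration(c);a=np.array(k["attitude"],float)
    M=a if a.shape==(3,3) else R.from_rotvec(a).as_matrix()
    return np.array(k["camera_matrix"]),np.array(k["distortion"],float),np.array(k["xyz"]),M
def pts(c,mask,depth):
    K,D,t,M=cal(c);v,u=np.nonzero(mask&(depth>0))
    n=cv2.undistortPoints(np.stack([u,v],1).astype(float)[:,None],K,D)[:,0]
    z=depth[v,u];return (np.c_[n,np.ones(len(n))]*z[:,None])@M.T+t
def circ(p):
    A=np.c_[2*p,np.ones(len(p))];s=np.linalg.lstsq(A,(p**2).sum(1),rcond=None)[0]
    return s[:2],np.sqrt(s[2]+s[:2]@s[:2])
E
python3 - <<'E'
from h import *
s=readout.get_state();print(s)
ims=[]
for c in("top","side"):
    im,d=eyes.camera(c);ims.append(im)
    print(c,eyes.calibration(c))
    for n in("pad","blue_cup","yellow_cup","red_cup","pen_cup","marker"):
        for r in models.silhouettes(c,n)[:2]:
            m=r["pixels"];p=pts(c,m,d)
            if len(p)<20: print(n,r["score"],len(p));continue
            zt=np.percentile(p[:,2],98);q=p[p[:,2]>zt-.006] if n!='pad' else p
            h=cv2.convexHull(q[:,:2].astype(np.float32))[:,0]
            print(c,n,round(r["score"],2),r["box"],len(p),"zt",zt.round(3),"rim",cv2.minEnclosingCircle(h), "lsq",circ(h.astype(float)),"mean",p.mean(0).round(3))
cv2.imwrite("pics/a.png",ims[0][:,:,::-1]);cv2.imwrite("pics/b.png",ims[1][:,:,::-1])
E
```

```text
{'time_s': 0.0, 'joints': array([ 1.06321558,  0.62932182,  0.03845527,  1.51832765, -0.02700986,
        0.99627883, -0.01996975]), 'dq': array([ 1.56685160e-03, -9.47342457e-04, -3.96948519e-05,  5.54067134e-04,
        2.23257337e-03, -1.70171166e-03,  9.46100626e-04]), 'joint_efforts': array([ 5.05747121e-04, -5.49728680e+01,  1.14386369e+00, -1.86633772e+01,
       -5.20961091e-02,  2.35073880e-02,  1.39361268e-04]), 'tcp_pos': array([ 0.27765612, -0.58700517,  0.20458301]), 'orientation': array([-3.06352994e+00, -6.87953618e-01,  6.57651002e-04]), 'ft_force': array([0.22600855, 0.08887203, 0.85307326]), 'wrist_torque': array([-0.0475397 ,  0.04397655, -0.00171747]), 'grip_force': 0.0, 'width': 0.9994740700885281}
top {'camera_matrix': array([[491.37393169,   0.        , 315.27743372],
       [  0.        , 491.37393169, 200.88701345],
       [  0.        ,   0.        ,   1.        ]]), 'distortion': array([-0.13299496,  0.        ,  0.        ,  0.        ,  0.        ]), 'xyz': array([0.48820024, 0.0122463 , 1.15883828]), 'attitude': array([-2.18865769,  2.15320083, -0.082092
[... 2175 characters left out ...]
ean [ 0.491 -0.245  0.056]
side red_cup 0.7 [250.2, 115.4, 31.3, 43.3] 950 zt 0.083 rim ((0.5122203826904297, 0.2639177739620209), 0.03284849599003792) lsq (array([0.51234232, 0.26403656]), np.float64(0.031201318916046623)) mean [0.512 0.257 0.055]
side pen_cup 0.59 [344.4, 101.6, 27.4, 63.6] 1254 zt 0.134 rim ((0.7077191472053528, 0.19672617316246033), 0.0215639416128397) lsq (array([0.70804011, 0.19729857]), np.float64(0.020786315356056705)) mean [0.706 0.193 0.067]
side marker 0.84 [284.2, 277.9, 74.8, 11.1] 664 zt 0.015 rim ((0.5619025230407715, -0.13587310910224915), 0.06027831882238388) lsq (array([ 0.56038542, -0.13754177]), np.float64(0.05318494557665275)) mean [ 0.561 -0.139  0.01 ]
```

View pics/a.png

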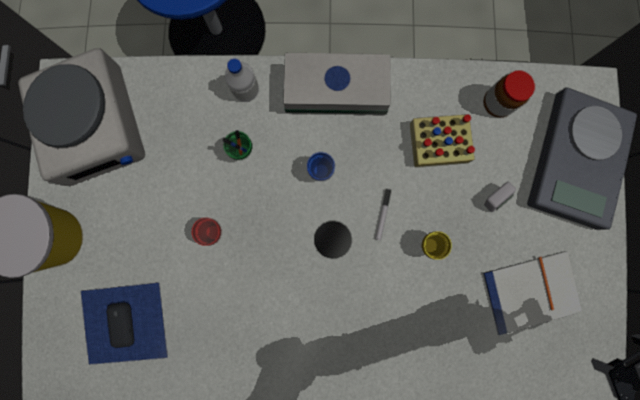

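View pics/b.png

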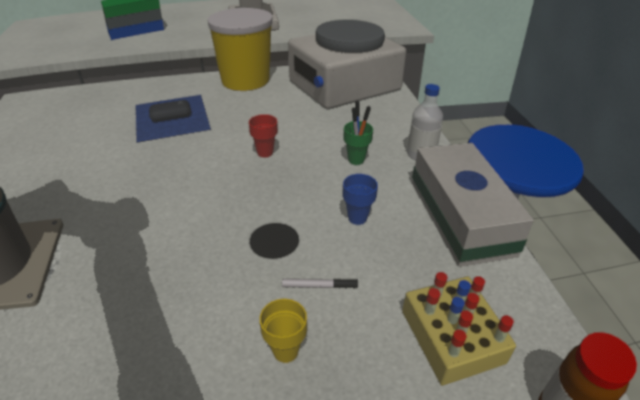

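The top view shows the pad at (333,239), blue at (320,166), yellow at (436,245) and red at (207,231). The pen cup is at (238,145) and the marker at (384,214), and both views agree with the networks. The cup rims come out at radius 31 mm and z ≈ 84 mm, as they should. Next I turn the tool to world axes and travel towards blue.

Request:
play_rows([
  [-1,[0.12,-0.07,0],[0,0,0.035]],
  [-1,[0.25,-0.15,0],[0,0,0.07]],
  [-1,[0.37,-0.22,0],[0,0,0.105]],
  [-1,[0.5,-0.3,0],[0,0,0.14]],
  [-1,[0.62,-0.37,0],[0,0,0.175]],
  [-1,[0.75,-0.45,0],[0,0,0.21]],
  [-1,[0.87,-0.52,0],[0,0,0.245]],
  [-1,[1,-0.6,0],[0,0,0.281]],
])

```text
time_s: 1.5
tcp_pos: [0.3299, -0.5097, 0.2056]
orientation: [3.141, -0.003, 0.0]
ft_force: [0.3, 0.6, 0.2]
width: 0.998
grip_force: 0.0
```

Request:
play_rows([
  [-1,[0.08,-0.12,0],[0,0,0]],
  [-1,[0.15,-0.25,0],[0,0,0]],
  [-1,[0.22,-0.37,0],[0,0,0]],
  [-1,[0.3,-0.5,0],[0,0,0]],
  [-1,[0.38,-0.62,0],[0,0,0]],
  [-1,[0.45,-0.75,0],[0,0,0]],
  [-1,[0.52,-0.87,0],[0,0,0]],
  [-1,[0.6,-1,0],[0,0,0]],
])

```text
time_s: 2.3
tcp_pos: [0.378, -0.4293, 0.2055]
orientation: [3.141, 0.0, -0.0]
ft_force: [-0.1, 0.2, -0.5]
width: 1.001
grip_force: 0.0
```

Request:
play_rows([
  [-1,[0.08,-0.12,0],[0,0,0]],
  [-1,[0.15,-0.25,0],[0,0,0]],
  [-1,[0.22,-0.37,0],[0,0,0]],
  [-1,[0.3,-0.5,0],[0,0,0]],
  [-1,[0.38,-0.62,0],[0,0,0]],
  [-1,[0.45,-0.75,0],[0,0,0]],
  [-1,[0.52,-0.87,0],[0,0,0]],
  [-1,[0.6,-1,0],[0,0,0]],
])

```text
time_s: 3.1
tcp_pos: [0.426, -0.3492, 0.2055]
orientation: [3.141, 0.0, -0.0]
ft_force: [0.0, -0.1, 0.5]
width: 1.0
grip_force: 0.0
```

Request:
play_rows([
  [-1,[0.08,-0.12,0],[0,0,0]],
  [-1,[0.15,-0.25,0],[0,0,0]],
  [-1,[0.22,-0.37,0],[0,0,0]],
  [-1,[0.3,-0.5,0],[0,0,0]],
  [-1,[0.38,-0.62,0],[0,0,0]],
  [-1,[0.45,-0.75,0],[0,0,0]],
  [-1,[0.52,-0.87,0],[0,0,0]],
  [-1,[0.6,-1,0],[0,0,0]],
])

```text
time_s: 3.9
tcp_pos: [0.474, -0.2692, 0.2055]
orientation: [3.142, 0.0, -0.0]
ft_force: [0.2, 0.3, 0.8]
width: 1.0
grip_force: 0.0
```

```bash
cat >> h.py <<'E'
def wrist(names,save=None):
    print(readout.get_state()["tcp_pos"])
    im,d=eyes.camera("wrist")
    if save: cv2.imwrite("pics/%s.png"%save,im[:,:,::-1])
    for n in names:
        for r in models.silhouettes("wrist",n)[:1]:
            p=pts("wrist",r["pixels"],d)
            if len(p)<50: print(n,"few");continue
            zt=np.percentile(p[:,2],98);q=p[p[:,2]>zt-.006]
            h=cv2.convexHull(q[:,:2].astype(np.float32))[:,0].astype(float)
            print(n,round(r["score"],2),r["box"],"zt",zt.round(4),"lsq",circ(h),"mec",cv2.minEnclosingCircle(h.astype(np.float32)))
E
python3 - <<'E'
from h import *
wrist(["yellow_cup","pad","marker"],"w1"); print(cal("wrist")[2:])
E
```

```text
[ 0.47402299 -0.26922414  0.20550523]
yellow_cup 0.9 [260.7, 144.7, 69.0, 61.2] zt 0.0851 lsq (array([ 0.49075227, -0.24447713]), np.float64(0.031042378475680647)) mec ((0.49060580134391785, -0.24440602958202362), 0.031536251306533813)
pad 0.94 [72.6, 121.4, 77.5, 72.7] zt 0.0062 lsq (array([ 0.49964601, -0.01647325]), np.float64(0.045210775126540696)) mec ((0.49935847520828247, -0.015743669122457504), 0.046698957681655884)
marker 0.67 [191.6, 51.1, 25.3, 106.9] zt 0.0161 lsq (array([ 0.55883137, -0.13879974]), np.float64(0.05827395825128063)) mec ((0.5599199533462524, -0.13700774312019348), 0.06113654002547264)
(array([ 0.53990693, -0.27009388,  0.38519845]), array([[ 1.91445887e-03, -9.73448362e-01, -2.28898715e-01],
       [-9.99998111e-01, -1.78657855e-03, -7.65898982e-04],
       [ 3.36617575e-04,  2.28899749e-01, -9.73449943e-01]]))
```

View pics/w1.png

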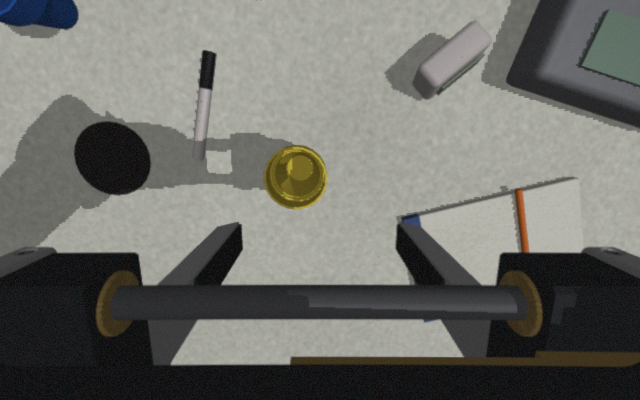

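The wrist view shows yellow at (296,177), the pad at (112,158) and the marker clear of both. Its yellow position agrees with the other cameras to 2 mm. On to blue.

Request:
play_rows([
  [-1,[0.08,-0.12,0],[0,0,0]],
  [-1,[0.15,-0.25,0],[0,0,0]],
  [-1,[0.22,-0.37,0],[0,0,0]],
  [-1,[0.3,-0.5,0],[0,0,0]],
  [-1,[0.38,-0.62,0],[0,0,0]],
  [-1,[0.45,-0.75,0],[0,0,0]],
  [-1,[0.52,-0.87,0],[0,0,0]],
  [-1,[0.6,-1,0],[0,0,0]],
])

```text
time_s: 4.9
tcp_pos: [0.522, -0.1892, 0.2055]
orientation: [3.142, 0.0, -0.0]
ft_force: [0.1, -1.2, -0.5]
width: 1.002
grip_force: 0.0
```

Request:
play_rows([
  [-1,[0.08,-0.12,0],[0,0,0]],
  [-1,[0.15,-0.25,0],[0,0,0]],
  [-1,[0.22,-0.37,0],[0,0,0]],
  [-1,[0.3,-0.5,0],[0,0,0]],
  [-1,[0.38,-0.62,0],[0,0,0]],
  [-1,[0.45,-0.75,0],[0,0,0]],
  [-1,[0.52,-0.87,0],[0,0,0]],
  [-1,[0.6,-1,0],[0,0,0]],
])

```text
time_s: 5.7
tcp_pos: [0.57, -0.1092, 0.2055]
orientation: [3.141, 0.0, -0.0]
ft_force: [0.3, -0.7, -0.6]
width: 0.997
grip_force: 0.0
```

Request:
play_rows([
  [-1,[0.08,-0.12,0],[0,0,0]],
  [-1,[0.15,-0.25,0],[0,0,0]],
  [-1,[0.22,-0.37,0],[0,0,0]],
  [-1,[0.3,-0.5,0],[0,0,0]],
  [-1,[0.38,-0.62,0],[0,0,0]],
  [-1,[0.45,-0.75,0],[0,0,0]],
  [-1,[0.52,-0.87,0],[0,0,0]],
  [-1,[0.6,-1,0],[0,0,0]],
])

```text
time_s: 6.5
tcp_pos: [0.6179, -0.0292, 0.2055]
orientation: [3.141, 0.0, -0.0]
ft_force: [-0.8, 0.0, -0.2]
width: 1.002
grip_force: 0.0
```

```bash
python3 -c "
from h import *
wrist(['blue_cup','pad','red_cup','pen_cup'])"
```

```text
[ 0.61791956 -0.02920713  0.20545311]
blue_cup 0.55 [242.2, 118.4, 66.4, 64.5] zt 0.0851 lsq (array([0.66180026, 0.01556346]), np.float64(0.030988461427213603)) mec ((0.6618865728378296, 0.015636920928955078), 0.03142843768000603)
pad 0.63 [273.3, 236.2, 71.8, 48.6] zt 0.0059 lsq (array([ 0.56051161, -0.01447056]), np.float64(0.08335859375594794)) mec ((0.5583046674728394, -0.016588052734732628), 0.08959288150072098)
pen_cup 0.75 [0.0, 61.5, 139.5, 72.1] zt 0.138 lsq (array([0.70615757, 0.19402415]), np.float64(0.019721645988518242)) mec ((0.7063837051391602, 0.19402623176574707), 0.02054210752248764)
```

Request:
play_rows([
  [-1,[0.08,-0.08,0.1],[0,0,0]],
  [-1,[0.16,-0.16,0.22],[0,0,0]],
  [-1,[0.24,-0.24,0.35],[0,0,0]],
  [-1,[0.32,-0.32,0.5],[0,0,0]],
  [-1,[0.4,-0.4,0.65],[0,0,0]],
  [-1,[0.48,-0.48,0.8],[0,0,0]],
  [-1,[0.55,-0.55,0.9],[0,0,0]],
  [-1,[0.551,-0.553,0.94],[0,0,0]],
])

```text
time_s: 7.55
tcp_pos: [0.6618, 0.0159, 0.1288]
orientation: [-3.141, -0.003, 0.002]
ft_force: [0.3, 0.5, -0.2]
width: 0.999
grip_force: 0.0
```

Request:
play_rows([
  [-1,[0,0,0.12],[0,0,0]],
  [-1,[0,0,0.25],[0,0,0]],
  [-1,[0,0,0.38],[0,0,0]],
  [-1,[0,0,0.5],[0,0,0]],
  [-1,[0,0,0.62],[0,0,0]],
  [-1,[0,0,0.75],[0,0,0]],
  [-1,[0,0,0.85],[0,0,0]],
  [-1,[0,0,0.88],[0,0,0]],
])

```text
time_s: 8.35
tcp_pos: [0.6609, 0.0144, 0.0586]
orientation: [3.142, 0.001, -0.003]
ft_force: [-0.3, -0.5, 0.2]
width: 0.997
grip_force: 0.0
```

Request:
play_rows([
  [-0.6,[0,0,0],[0,0,0]],
  [-0.4,[0,0,0],[0,0,0]],
  [-0.3,[0,0,0],[0,0,0]],
  [-0.2,[0,0,0],[0,0,0]],
  [0,[0,0,0],[0,0,0]],
  [0.2,[0,0,0],[0,0,0]],
  [0.4,[0,0,0],[0,0,0]],
  [0.4,[0,0,0],[0,0,0]],
], grip_force=8)

```text
time_s: 9.15
tcp_pos: [0.662, 0.0143, 0.0603]
orientation: [-3.142, -0.001, -0.001]
ft_force: [-0.3, 0.1, 3.0]
width: 0.677
grip_force: 8.0
```

Request:
play_rows([
  [0.4,[0,0,-0.05],[0,0,0]],
  [0.4,[0,0,-0.15],[0,0,0]],
  [0.4,[-0.08,0,-0.25],[0,0,0]],
  [0.4,[-0.2,0.02,-0.3],[0,0,0]],
  [0.4,[-0.4,0.06,-0.3],[0,0,0]],
  [0.4,[-0.6,0.1,-0.3],[0,0,0]],
  [0.4,[-0.8,0.15,-0.3],[0,0,0]],
  [0.4,[-1,0.2,-0.3],[0,0,0]],
])

```text
time_s: 9.95
tcp_pos: [0.58, -0.0019, 0.0843]
orientation: [3.142, 0.001, -0.0]
ft_force: [-0.5, 0.1, -0.5]
width: 0.678
grip_force: 8.0
```

Request:
play_rows([
  [0.4,[-0.2,0.03,0],[0,0,0]],
  [0.4,[-0.4,0.06,0],[0,0,0]],
  [0.4,[-0.6,0.1,0],[0,0,0]],
  [0.4,[-0.77,0.13,0],[0,0,0]],
  [0.4,[-0.9,0.16,0],[0,0,0]],
  [0.4,[-0.99,0.18,0],[0,0,0]],
  [0.4,[-1,0.18,0],[0,0,0]],
  [0.4,[-1,0.18,0],[0,0,0]],
])

```text
time_s: 10.75
tcp_pos: [0.5021, -0.016, 0.0841]
orientation: [-3.142, -0.001, -0.001]
ft_force: [0.6, -0.8, -0.2]
width: 0.679
grip_force: 8.0
```

Run:
```python
from h import *
wrist(['blue_cup','red_cup','yellow_cup'],'w2')
```

```text
[ 0.50208576 -0.01602367  0.08405567]
blue_cup 0.81 [262.7, 192.4, 116.7, 92.0] zt 0.1088 lsq (array([ 0.50270064, -0.01611323]), np.float64(0.0308513894550135)) mec ((0.5024368762969971, -0.01589624024927616), 0.03146233782172203)
red_cup 0.75 [0.0, 180.7, 11.9, 29.7] zt 0.0111 lsq (array([0.51071712, 0.26052969]), np.float64(0.01518691470360866)) mec ((0.508682131767273, 0.2509910464286804), 0.011507525108754635)
yellow_cup 0.59 [558.7, 196.9, 81.3, 56.2] zt 0.078 lsq (array([ 0.5104793 , -0.15394436]), np.float64(0.06586205844394423)) mec ((0.5131750106811523, -0.15303735435009003), 0.06765290349721909)
```

View pics/w2.png

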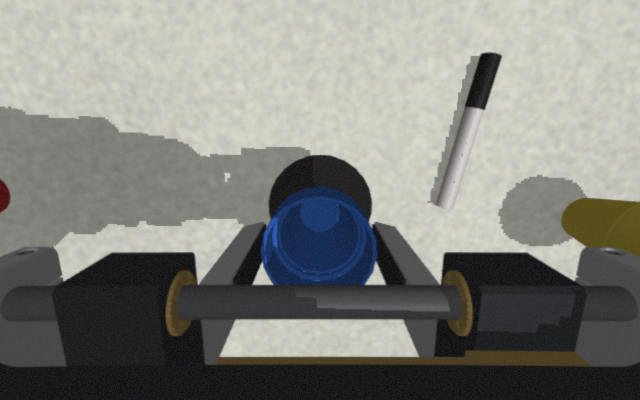

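The wrist view shows the blue cup upright between the fingers at (320,245), with the pad behind and below it at (320,195). Lowering now.

Request:
play_rows([
  [0.4,[0,0,0.05],[0,0,0]],
  [0.4,[-0.01,0,0.1],[0,0,0]],
  [0.4,[-0.02,0,0.15],[0,0,0]],
  [0.4,[-0.02,0,0.19],[0,0,0]],
  [0.4,[-0.02,0,0.22],[0,0,0]],
  [0.4,[-0.02,0,0.24],[0,0,0]],
  [0.4,[-0.02,0,0.25],[0,0,0]],
  [0.4,[-0.02,0,0.25],[0,0,0]],
])

```text
time_s: 11.75
tcp_pos: [0.5002, -0.0162, 0.0642]
orientation: [-3.142, -0.0, -0.001]
ft_force: [-0.9, 0.4, 2.9]
width: 0.681
grip_force: 8.0
```

Request:
play_rows([
  [-0.36,[0,0,0],[0,0,0]],
  [-0.4,[0,0,0],[0,0,0]],
  [-0.5,[0,0,0],[0,0,0]],
  [-0.7,[0,0,0],[0,0,0]],
  [-1,[0,0,0],[0,0,0]],
  [-1,[0,0,0],[0,0,0]],
  [-1,[0,0,-0.05],[0,0,0]],
  [-1,[0,0,-0.2],[0,0,0]],
])

```text
time_s: 12.55
tcp_pos: [0.4992, -0.0161, 0.0797]
orientation: [3.142, 0.001, -0.003]
ft_force: [1.1, 0.4, 0.4]
width: 1.001
grip_force: 0.0
```

Request:
play_rows([
  [-1,[0,0,-0.12],[0,0,0]],
  [-1,[0,0,-0.25],[0,0,0]],
  [-1,[0,0,-0.38],[0,0,0]],
  [-1,[0,0.1,-0.5],[0,0,0]],
  [-1,[0,0.2,-0.6],[0,0,0]],
  [-1,[0,0.35,-0.7],[0,0,0]],
  [-1,[0,0.5,-0.75],[0,0,0]],
  [-1,[0,0.7,-0.8],[0,0,0]],
])

```text
time_s: 13.35
tcp_pos: [0.4999, -0.0732, 0.1442]
orientation: [-3.142, -0.0, 0.0]
ft_force: [-0.8, -0.7, 0.1]
width: 0.996
grip_force: 0.0
```

Run:
```python
from h import *
wrist(['blue_cup','yellow_cup'])
```

```text
[ 0.49993052 -0.07322968  0.14423607]
blue_cup 0.93 [209.9, 170.8, 79.3, 76.8] zt 0.0891 lsq (array([ 0.5001843 , -0.01955272]), np.float64(0.031140865954195747)) mec ((0.5003101825714111, -0.01942654885351658), 0.03151725232601166)
yellow_cup 0.56 [460.5, 177.6, 114.3, 72.5] zt 0.0848 lsq (array([ 0.49658654, -0.19562284]), np.float64(0.07660707936804954)) mec ((0.5038384795188904, -0.19937320053577423), 0.08139974623918533)
```

Request:
play_rows([
  [-1,[0,0.15,0],[0,0,0]],
  [-1,[0,0.3,0],[0,0,0]],
  [-1,[0,0.45,0],[0,0,0]],
  [-1,[0,0.6,0],[0,0,0]],
  [-1,[0,0.7,0],[0,0,0]],
  [-1,[0,0.8,0],[0,0,0]],
  [-1,[0,0.9,0],[0,0,0]],
  [-1,[0,1,0],[0,0,0]],
])

```text
time_s: 14.3
tcp_pos: [0.5001, -0.1525, 0.1439]
orientation: [-3.141, -0.001, -0.0]
ft_force: [-0.3, 0.4, 0.2]
width: 1.004
grip_force: 0.0
```

Request:
play_rows([
  [-1,[0,0.15,0],[0,0,0]],
  [-1,[-0.02,0.3,0],[0,0,0]],
  [-1,[-0.04,0.45,0],[0,0,0]],
  [-1,[-0.06,0.6,0],[0,0,0]],
  [-1,[-0.08,0.7,0],[0,0,0]],
  [-1,[-0.1,0.85,0],[0,0,0]],
  [-1,[-0.11,0.95,0],[0,0,0]],
  [-1,[-0.12,1,0],[0,0,0]],
])

```text
time_s: 15.1
tcp_pos: [0.4904, -0.2333, 0.1439]
orientation: [3.141, -0.001, 0.0]
ft_force: [0.0, -0.2, 0.3]
width: 0.997
grip_force: 0.0
```

Run:
```python
from h import *
wrist(['yellow_cup','blue_cup'])
for c in ('top',):
    im,d=eyes.camera(c)
    for n in ('blue_cup','pad'):
        p=pts(c,models.silhouettes(c,n)[0]['pixels'],d);zt=np.percentile(p[:,2],98);q=p[p[:,2]>zt-.006] if n!='pad' else p
        print(c,n,zt,circ(cv2.convexHull(q[:,:2].astype(np.float32))[:,0].astype(float)))
```

```text
[ 0.49035744 -0.23329195  0.14390108]
yellow_cup 0.8 [291.5, 170.1, 86.7, 73.5] zt 0.0851 lsq (array([ 0.48995561, -0.24559361]), np.float64(0.03103142676174213)) mec ((0.4895888864994049, -0.24553559720516205), 0.0315852090716362)
blue_cup 0.61 [1.2, 158.7, 125.5, 77.9] zt 0.0889 lsq (array([ 0.4994767 , -0.01638147]), np.float64(0.03150300201782413)) mec ((0.49898332357406616, -0.016512606292963028), 0.03212519735097885)
top blue_cup 0.09088162081431839 (array([ 0.50021878, -0.01535437]), np.float64(0.030791375003460714))
top pad 0.08965463973495602 (array([ 0.50047575, -0.014798  ]), np.float64(0.045765254649468214))
```

Request:
play_rows([
  [-1,[0,0.05,0.05],[0,0,0]],
  [-1,[0,0.1,0.1],[0,0,0]],
  [-1,[0,0.15,0.2],[0,0,0]],
  [-1,[0,0.15,0.3],[0,0,0]],
  [-1,[0,0.15,0.4],[0,0,0]],
  [-1,[0,0.15,0.5],[0,0,0]],
  [-1,[0,0.15,0.6],[0,0,0]],
  [-1,[0,0.15,0.7],[0,0,0]],
])

```text
time_s: 16.2
tcp_pos: [0.4905, -0.2439, 0.0871]
orientation: [-3.141, -0.001, 0.0]
ft_force: [-1.0, -0.6, -0.2]
width: 0.999
grip_force: 0.0
```

Request:
play_rows([
  [-1,[0,0,0.12],[0,0,0]],
  [-1,[0,0,0.25],[0,0,0]],
  [-1,[0,0,0.33],[0,0,0]],
  [-0.6,[0,0,0.35],[0,0,0]],
  [-0.4,[0,0,0.35],[0,0,0]],
  [-0.3,[0,0,0.35],[0,0,0]],
  [-0.2,[0,0,0.35],[0,0,0]],
  [0,[0,0,0.35],[0,0,0]],
])

```text
time_s: 17.0
tcp_pos: [0.4908, -0.2443, 0.0603]
orientation: [3.141, 0.001, 0.001]
ft_force: [0.1, -1.0, 0.3]
width: 0.662
grip_force: 7.9
```

Request:
play_rows([
  [0.2,[0,0,0],[0,0,0]],
  [0.4,[0,0,0],[0,0,0]],
  [0.4,[0,0,-0.05],[0,0,0]],
  [0.4,[0,0,-0.15],[0,0,0]],
  [0.4,[0,0,-0.3],[0,0,0]],
  [0.4,[0,0,-0.45],[0,0,0]],
  [0.4,[0,0,-0.6],[0,0,0]],
  [0.4,[0,0,-0.75],[0,0,0]],
])

```text
time_s: 17.8
tcp_pos: [0.4907, -0.2442, 0.1214]
orientation: [3.141, 0.001, 0.001]
ft_force: [0.5, 0.2, 0.6]
width: 0.659
grip_force: 7.9
```

Request:
play_rows([
  [0.4,[0,-0.1,-0.1],[0,0,0]],
  [0.4,[0,-0.2,-0.2],[0,0,0]],
  [0.4,[0,-0.33,-0.3],[0,0,0]],
  [0.4,[0,-0.46,-0.4],[0,0,0]],
  [0.4,[0,-0.6,-0.5],[0,0,0]],
  [0.4,[0,-0.73,-0.55],[0,0,0]],
  [0.4,[0,-0.86,-0.6],[0,0,0]],
  [0.4,[0,-1,-0.6],[0,0,0]],
])

```text
time_s: 18.6
tcp_pos: [0.4907, -0.1633, 0.1683]
orientation: [3.141, 0.001, 0.001]
ft_force: [0.9, 0.3, -0.1]
width: 0.665
grip_force: 7.9
```

Request:
play_rows([
  [0.4,[0.01,-0.12,0],[0,0,0]],
  [0.4,[0.03,-0.25,0],[0,0,0]],
  [0.4,[0.04,-0.38,0],[0,0,0]],
  [0.4,[0.06,-0.5,0],[0,0,0]],
  [0.4,[0.08,-0.62,0],[0,0,0]],
  [0.4,[0.09,-0.75,0],[0,0,0]],
  [0.4,[0.1,-0.88,0],[0,0,0]],
  [0.4,[0.11,-1,0],[0,0,0]],
])

```text
time_s: 19.4
tcp_pos: [0.4993, -0.0831, 0.1679]
orientation: [-3.141, -0.001, 0.0]
ft_force: [0.6, 0.4, 0.4]
width: 0.666
grip_force: 7.9
```

Request:
play_rows([
  [0.4,[0,-0.12,0],[0,0,0]],
  [0.4,[0,-0.25,0],[0,0,0]],
  [0.4,[0,-0.4,0],[0,0,0]],
  [0.4,[0,-0.55,0],[0,0,0]],
  [0.4,[0,-0.68,0],[0,0,0]],
  [0.4,[0,-0.79,0],[0,0,0]],
  [0.4,[0,-0.84,0],[0,0,0]],
  [0.4,[0,-0.85,0],[0,0,0]],
])

```text
time_s: 20.2
tcp_pos: [0.4993, -0.0155, 0.1679]
orientation: [-3.142, -0.002, -0.0]
ft_force: [0.9, -0.5, -0.8]
width: 0.664
grip_force: 7.9
```

```bash
cat >> h.py <<'E'
def fixed(names):
    for c in('top','side'):
        im,d=eyes.camera(c)
        for n in names:
            for r in models.silhouettes(c,n)[:1]:
                p=pts(c,r['pixels'],d);zt=np.percentile(p[:,2],98);q=p[p[:,2]>zt-.006]
                print(c,n,round(r['score'],2),r['box'],zt.round(4),circ(cv2.convexHull(q[:,:2].astype(np.float32))[:,0].astype(float)))
    cv2.imwrite('pics/side_last.png',im[:,:,::-1]);return im
E
python3 - <<'E'
from h import *
wrist(['yellow_cup','blue_cup'],'w3')
im=fixed(['yellow_cup','blue_cup'])
w=cv2.imread('pics/w3.png');s=cv2.resize(im[100:300,140:440,::-1],None,fx=2,fy=2,interpolation=cv2.INTER_CUBIC)
cv2.imwrite('pics/c3.png',np.hstack([cv2.resize(w[100:400,180:460],(373,400)),s[:,173:]]))
E
```

```text
[ 0.49925873 -0.01554611  0.16789596]
yellow_cup 0.72 [256.9, 190.4, 119.2, 90.1] zt 0.193 lsq (array([ 0.49878703, -0.01647246]), np.float64(0.03087575458137922)) mec ((0.49815449118614197, -0.01638204976916313), 0.031640321016311646)
blue_cup 0.87 [286.2, 165.1, 70.3, 33.7] zt 0.0896 lsq (array([ 0.50036236, -0.01789882]), np.float64(0.030576281185942637)) mec ((0.5056684017181396, -0.018167929723858833), 0.03030829131603241)
side yellow_cup 0.77 [248.2, 138.3, 40.0, 61.1] 0.1912 (array([ 0.49947327, -0.02475562]), np.float64(0.03373862225735793))
side blue_cup 0.92 [252.4, 191.4, 35.4, 54.3] 0.0864 (array([ 0.50028007, -0.02030812]), np.float64(0.030908004326329477))
```

View pics/c3.png

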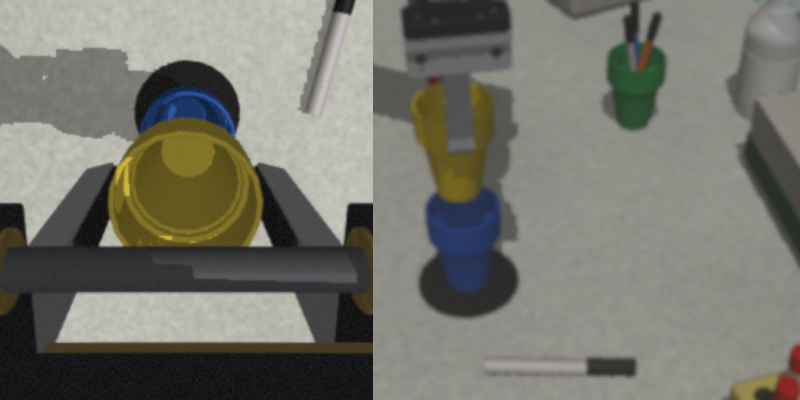

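The views show yellow upright in the fingers, directly over blue on the pad. I lower it to just above home and check the force.

Request:
play_rows([
  [0.4,[0.015,0.01,0.05],[0,0,0]],
  [0.4,[0.015,0.01,0.15],[0,0,0]],
  [0.4,[0.015,0.01,0.28],[0,0,0]],
  [0.4,[0.015,0.01,0.42],[0,0,0]],
  [0.4,[0.015,0.01,0.55],[0,0,0]],
  [0.4,[0.015,0.01,0.67],[0,0,0]],
  [0.4,[0.015,0.01,0.77],[0,0,0]],
  [0.4,[0.015,0.01,0.82],[0,0,0]],
])

```text
time_s: 21.45
tcp_pos: [0.5, -0.0169, 0.1013]
orientation: [3.142, 0.001, -0.002]
ft_force: [-0.2, 0.1, -0.8]
width: 0.661
grip_force: 7.9
```

Request:
play_rows([
  [0.4,[0,0,0.02],[0,0,0]],
  [0.4,[0,0,0.04],[0,0,0]],
  [0.4,[0,0,0.06],[0,0,0]],
  [0.4,[0,0,0.08],[0,0,0]],
  [0.4,[0,0,0.1],[0,0,0]],
  [0.4,[0,0,0.12],[0,0,0]],
  [0.4,[0,0,0.13],[0,0,0]],
  [0.4,[0,0,0.13],[0,0,0]],
])

```text
time_s: 22.25
tcp_pos: [0.5008, -0.0166, 0.0922]
orientation: [-3.141, -0.001, -0.001]
ft_force: [-0.2, 0.6, 3.3]
width: 0.66
grip_force: 7.9
```

Request:
play_rows([
  [-0.36,[0,0,0],[0,0,0]],
  [-0.4,[0,0,0],[0,0,0]],
  [-0.5,[0,0,0],[0,0,0]],
  [-0.7,[0,0,0],[0,0,0]],
  [-1,[0,0,0],[0,0,0]],
  [-1,[0,0,0],[0,0,0]],
  [-1,[0,0,-0.05],[0,0,0]],
  [-1,[0,0,-0.15],[0,0,0]],
])

```text
time_s: 23.05
tcp_pos: [0.5, -0.0169, 0.1039]
orientation: [3.142, 0.001, -0.002]
ft_force: [-0.6, 0.0, 0.0]
width: 0.998
grip_force: 0.0
```

Request:
play_rows([
  [-1,[0,0,-0.12],[0,0,0]],
  [-1,[0,0,-0.25],[0,0,0]],
  [-1,[0,0,-0.38],[0,0,0]],
  [-1,[0,-0.1,-0.5],[0,0,0]],
  [-1,[0,-0.2,-0.55],[0,0,0]],
  [-1,[0,-0.35,-0.6],[0,0,0]],
  [-1,[0,-0.5,-0.6],[0,0,0]],
  [-1,[0,-0.7,-0.6],[0,0,0]],
])

```text
time_s: 23.85
tcp_pos: [0.5001, 0.0403, 0.1517]
orientation: [3.142, 0.001, -0.001]
ft_force: [0.7, 0.2, -0.4]
width: 0.999
grip_force: 0.0
```

Run:
```python
from h import *
wrist(['yellow_cup','blue_cup','red_cup'])
im=fixed(['yellow_cup','blue_cup','red_cup'])
cv2.imwrite('pics/c4.png',cv2.resize(im[80:300,140:440,::-1],None,fx=2,fy=2))
```

```text
[0.50013353 0.04025872 0.15170713]
yellow_cup 0.78 [347.2, 175.4, 94.8, 80.2] zt 0.1171 lsq (array([ 0.49967579, -0.01474845]), np.float64(0.031305098803931286)) mec ((0.4996284544467926, -0.014746463857591152), 0.03176787868142128)
blue_cup 0.74 [348.9, 169.0, 45.3, 41.4] zt 0.0885 lsq (array([ 0.50014418, -0.01577601]), np.float64(0.03081872601184787)) mec ((0.5151288509368896, -0.0016198479570448399), 0.02299509570002556)
red_cup 0.73 [1.3, 154.1, 123.6, 75.1] zt 0.0847 lsq (array([0.5110099 , 0.26449135]), np.float64(0.03152727416571221)) mec ((0.5110748410224915, 0.2649103105068207), 0.03249245509505272)
top red_cup 0.85 [191.0, 215.7, 29.1, 26.9] 0.0871 (array([0.51222521, 0.26780874]), np.float64(0.03047965094265443))
side yellow_cup 0.77 [251.1, 177.2, 39.2, 38.0] 0.1146 (array([ 0.50026711, -0.01978613]), np.float64(0.03145464402811968))
side blue_cup 0.64 [251.3, 206.6, 36.4, 42.1] 0.0853 (array([ 0.50027792, -0.02018749]), np.float64(0.03107239438524703))
side red_cup 0.69 [247.3, 128.0, 32.5, 30.6] 0.0795 (array([0.51310015, 0.26036383]), np.float64(0.02892671579667179))
```

View pics/c4.png

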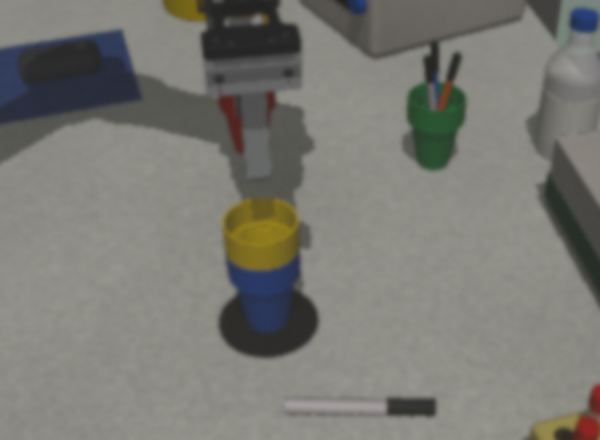

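The view shows yellow fully home in blue: only its collar is visible, and its rim is at z 0.116 as expected. On to red.

Request:
play_rows([
  [-1,[0,-0.14,0],[0,0,0]],
  [-1,[0,-0.27,0],[0,0,0]],
  [-1,[0,-0.4,0],[0,0,0]],
  [-1,[0,-0.52,0],[0,0,0]],
  [-1,[0,-0.64,0],[0,0,0]],
  [-1,[0,-0.76,0],[0,0,0]],
  [-1,[0,-0.88,0],[0,0,0]],
  [-1,[0,-1,0],[0,0,0]],
])

```text
time_s: 25.25
tcp_pos: [0.5004, 0.1199, 0.1519]
orientation: [3.142, 0.001, 0.0]
ft_force: [-0.6, 0.6, 0.3]
width: 0.999
grip_force: 0.0
```

Request:
play_rows([
  [-1,[0.01,-0.14,0],[0,0,0]],
  [-1,[0.03,-0.27,0],[0,0,0]],
  [-1,[0.05,-0.4,0],[0,0,0]],
  [-1,[0.08,-0.52,0],[0,0,0]],
  [-1,[0.1,-0.64,0],[0,0,0]],
  [-1,[0.12,-0.78,0],[0,0,0]],
  [-1,[0.14,-0.9,0],[0,0,0]],
  [-1,[0.14,-1,0],[0,0,0]],
])

```text
time_s: 26.05
tcp_pos: [0.5118, 0.2001, 0.1519]
orientation: [-3.141, -0.001, -0.0]
ft_force: [-0.3, -0.3, 0.4]
width: 0.998
grip_force: 0.0
```

Request:
play_rows([
  [-1,[0,-0.14,0],[0,0,0]],
  [-1,[0,-0.27,0],[0,0,0]],
  [-1,[0,-0.4,0],[0,0,0]],
  [-1,[0,-0.52,0],[0,0,0]],
  [-1,[0,-0.6,0],[0,0,0]],
  [-1,[0,-0.68,0],[0,0,0]],
  [-1,[0,-0.7,0],[0,0,0]],
  [-1,[0,-0.7,0],[0,0,0]],
])

```text
time_s: 26.85
tcp_pos: [0.5115, 0.2552, 0.1518]
orientation: [3.141, 0.001, -0.0]
ft_force: [0.6, 0.4, -1.3]
width: 1.001
grip_force: 0.0
```

```bash
python3 -c "
from h import *
wrist(['red_cup','yellow_cup'])"
```

```text
[0.51151349 0.25518472 0.15184992]
red_cup 0.95 [268.4, 166.5, 74.1, 75.4] zt 0.0851 lsq (array([0.51151027, 0.26541604]), np.float64(0.031211173655038962)) mec ((0.511351466178894, 0.2653489112854004), 0.031546976417303085)
yellow_cup 0.67 [614.1, 195.6, 25.9, 57.9] zt 0.1069 lsq (array([0.47505326, 0.10422069]), np.float64(0.1005626832992597)) mec ((0.5117546319961548, 0.08955083042383194), 0.09256807714700699)
```

Request:
play_rows([
  [-1,[0,-0.05,0.05],[0,0,0]],
  [-1,[0,-0.1,0.15],[0,0,0]],
  [-1,[0,-0.13,0.28],[0,0,0]],
  [-1,[0,-0.13,0.4],[0,0,0]],
  [-1,[0,-0.13,0.5],[0,0,0]],
  [-1,[0,-0.13,0.6],[0,0,0]],
  [-1,[0,-0.13,0.7],[0,0,0]],
  [-1,[0,-0.13,0.8],[0,0,0]],
])

```text
time_s: 27.8
tcp_pos: [0.5116, 0.2654, 0.0872]
orientation: [3.141, 0.0, 0.0]
ft_force: [1.3, 0.1, -0.5]
width: 1.0
grip_force: 0.0
```

Request:
play_rows([
  [-1,[0,0,0.12],[0,0,0]],
  [-1,[0,0,0.25],[0,0,0]],
  [-1,[0,0,0.33],[0,0,0]],
  [-0.6,[0,0,0.35],[0,0,0]],
  [-0.4,[0,0,0.35],[0,0,0]],
  [-0.3,[0,0,0.35],[0,0,0]],
  [-0.2,[0,0,0.35],[0,0,0]],
  [0,[0,0,0.35],[0,0,0]],
])

```text
time_s: 28.6
tcp_pos: [0.5118, 0.2657, 0.0603]
orientation: [-3.141, -0.001, -0.001]
ft_force: [0.3, 0.3, 1.0]
width: 0.676
grip_force: 8.0
```

Request:
play_rows([
  [0.2,[0,0,0],[0,0,0]],
  [0.4,[0,0,0],[0,0,0]],
  [0.4,[0,0,-0.05],[0,0,0]],
  [0.4,[0,0,-0.15],[0,0,0]],
  [0.4,[0,0,-0.3],[0,0,0]],
  [0.4,[0,0,-0.5],[0,0,0]],
  [0.4,[0,0,-0.75],[0,0,0]],
  [0.4,[0,0,-1],[0,0,0]],
])

```text
time_s: 29.4
tcp_pos: [0.5116, 0.2655, 0.1415]
orientation: [-3.141, -0.0, -0.001]
ft_force: [-0.1, -0.3, -1.0]
width: 0.673
grip_force: 8.0
```

Request:
play_rows([
  [0.4,[0,0.1,-0.15],[0,0,0]],
  [0.4,[0,0.2,-0.3],[0,0,0]],
  [0.4,[0,0.33,-0.45],[0,0,0]],
  [0.4,[0,0.46,-0.6],[0,0,0]],
  [0.4,[0,0.6,-0.68],[0,0,0]],
  [0.4,[0,0.73,-0.7],[0,0,0]],
  [0.4,[0,0.86,-0.7],[0,0,0]],
  [0.4,[0,1,-0.7],[0,0,0]],
])

```text
time_s: 30.2
tcp_pos: [0.5112, 0.1845, 0.1954]
orientation: [3.141, 0.001, -0.002]
ft_force: [-0.8, 0.3, -0.5]
width: 0.673
grip_force: 8.0
```

Request:
play_rows([
  [0.4,[-0.02,0.12,0],[0,0,0]],
  [0.4,[-0.04,0.25,0],[0,0,0]],
  [0.4,[-0.06,0.38,0],[0,0,0]],
  [0.4,[-0.08,0.5,0],[0,0,0]],
  [0.4,[-0.1,0.62,0],[0,0,0]],
  [0.4,[-0.12,0.75,0],[0,0,0]],
  [0.4,[-0.13,0.88,0],[0,0,0]],
  [0.4,[-0.14,1,0],[0,0,0]],
])

```text
time_s: 31.0
tcp_pos: [0.5003, 0.1046, 0.1959]
orientation: [3.142, 0.0, 0.0]
ft_force: [-0.1, -0.2, 0.1]
width: 0.67
grip_force: 8.0
```

Request:
play_rows([
  [0.4,[0,0.12,0],[0,0,0]],
  [0.4,[0,0.25,0],[0,0,0]],
  [0.4,[0,0.38,0],[0,0,0]],
  [0.4,[0,0.5,0],[0,0,0]],
  [0.4,[0,0.62,0],[0,0,0]],
  [0.4,[0,0.75,0],[0,0,0]],
  [0.4,[0,0.88,0],[0,0,0]],
  [0.4,[0,1,0],[0,0,0]],
])

```text
time_s: 31.8
tcp_pos: [0.5004, 0.0245, 0.1959]
orientation: [3.142, 0.0, -0.0]
ft_force: [0.6, 0.4, 0.0]
width: 0.674
grip_force: 8.0
```

Request:
play_rows([
  [0.4,[0,0.1,0],[0,0,0]],
  [0.4,[0,0.2,0],[0,0,0]],
  [0.4,[0,0.3,0],[0,0,0]],
  [0.4,[0,0.4,0],[0,0,0]],
  [0.4,[0,0.47,0],[0,0,0]],
  [0.4,[0,0.51,0],[0,0,0]],
  [0.4,[0,0.52,0],[0,0,0]],
  [0.4,[0,0.52,0],[0,0,0]],
])

```text
time_s: 32.6
tcp_pos: [0.5005, -0.0159, 0.1959]
orientation: [-3.141, -0.001, -0.0]
ft_force: [-0.3, -0.7, -0.1]
width: 0.671
grip_force: 8.0
```

Run:
```python
from h import *
wrist(['red_cup','yellow_cup','blue_cup'],'w5')
im=fixed(['red_cup','yellow_cup','blue_cup'])
w=cv2.imread('pics/w5.png');s=cv2.resize(im[80:280,140:440,::-1],None,fx=2,fy=2)
cv2.imwrite('pics/c5.png',np.hstack([cv2.resize(w[100:400,180:460],(373,400)),s[:,:427]]))
```

```text
[ 0.50046857 -0.01593603  0.19588312]
red_cup 0.7 [261.3, 188.4, 115.1, 95.2] zt 0.2206 lsq (array([ 0.50075854, -0.01599892]), np.float64(0.030884113676958154)) mec ((0.5000683069229126, -0.015478161163628101), 0.031898293644189835)
yellow_cup 0.65 [282.7, 164.3, 72.6, 29.4] zt 0.1175 lsq (array([ 0.50156705, -0.01658549]), np.float64(0.029581608473995047)) mec ((0.5086743235588074, -0.016728423535823822), 0.02889111079275608)
blue_cup 0.57 [298.9, 164.1, 39.4, 8.8] zt 0.0885 lsq (array([ 0.50080317, -0.01640489]), np.float64(0.030106184049059345)) mec ((0.5252026319503784, -0.015840033069252968), 0.017632629722356796)
side red_cup 0.93 [245.4, 125.7, 44.3, 60.2] 0.219 (array([ 0.50165298, -0.02415488]), np.float64(0.03354906871153831))
side yellow_cup 0.96 [252.7, 180.0, 37.9, 37.0] 0.1148 (array([ 0.50003079, -0.01954917]), np.float64(0.031331933586269956))
side blue_cup 0.59 [253.7, 204.5, 36.8, 44.6] 0.0857 (array([ 0.50030807, -0.02095448]), np.float64(0.030630933708485363))
```

View pics/c5.png

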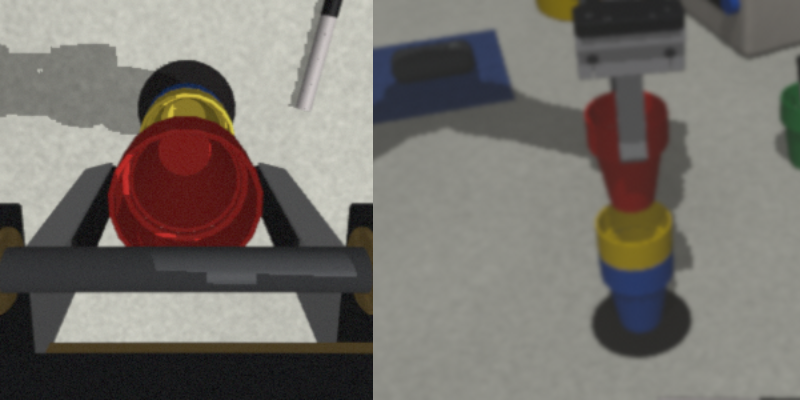

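The view shows red upright above the stack, aligned to within 1 mm.

Request:
play_rows([
  [0.4,[0,0.005,0.05],[0,0,0]],
  [0.4,[0,0.005,0.15],[0,0,0]],
  [0.4,[0,0.005,0.28],[0,0,0]],
  [0.4,[0,0.005,0.42],[0,0,0]],
  [0.4,[0,0.005,0.55],[0,0,0]],
  [0.4,[0,0.005,0.67],[0,0,0]],
  [0.4,[0,0.005,0.77],[0,0,0]],
  [0.4,[0,0.005,0.82],[0,0,0]],
])

```text
time_s: 34.0
tcp_pos: [0.5, -0.0165, 0.1293]
orientation: [3.142, 0.0, -0.002]
ft_force: [1.2, -0.2, -0.9]
width: 0.671
grip_force: 8.0
```

Request:
play_rows([
  [0.4,[0,0,0.02],[0,0,0]],
  [0.4,[0,0,0.04],[0,0,0]],
  [0.4,[0,0,0.06],[0,0,0]],
  [0.4,[0,0,0.08],[0,0,0]],
  [0.4,[0,0,0.1],[0,0,0]],
  [0.4,[0,0,0.12],[0,0,0]],
  [0.4,[0,0,0.13],[0,0,0]],
  [0.4,[0,0,0.13],[0,0,0]],
])

```text
time_s: 34.8
tcp_pos: [0.5008, -0.0167, 0.1202]
orientation: [3.141, 0.0, 0.001]
ft_force: [0.1, -1.6, 3.1]
width: 0.676
grip_force: 8.0
```

Seated with about 3 N, the same as yellow. Releasing and rising clear.

Request:
play_rows([
  [-0.36,[0,0,0],[0,0,0]],
  [-0.4,[0,0,0],[0,0,0]],
  [-0.5,[0,0,0],[0,0,0]],
  [-0.7,[0,0,0],[0,0,0]],
  [-1,[0,0,0],[0,0,0]],
  [-1,[0,0,0],[0,0,0]],
  [-1,[0,0,-0.05],[0,0,0]],
  [-1,[0,0,-0.15],[0,0,0]],
])

```text
time_s: 35.6
tcp_pos: [0.5, -0.0165, 0.1319]
orientation: [3.142, 0.001, -0.002]
ft_force: [-0.5, -0.3, 0.9]
width: 0.996
grip_force: 0.0
```

Request:
play_rows([
  [-1,[0,0,-0.12],[0,0,0]],
  [-1,[0,0,-0.25],[0,0,0]],
  [-1,[0,0,-0.38],[0,0,0]],
  [-1,[0,0,-0.5],[0,0,0]],
  [-1,[0,0,-0.65],[0,0,0]],
  [-1,[0,0,-0.78],[0,0,0]],
  [-1,[0,0,-0.8],[0,0,0]],
  [-1,[0,0,-0.8],[0,0,0]],
])

```text
time_s: 36.4
tcp_pos: [0.5006, -0.0164, 0.1963]
orientation: [-3.141, -0.001, -0.001]
ft_force: [-0.1, 0.1, 0.3]
width: 1.001
grip_force: 0.0
```

Run:
```python
from h import *
wrist(['red_cup','yellow_cup'])
im=fixed(['red_cup','yellow_cup','blue_cup'])
cv2.imwrite('pics/c6.png',cv2.resize(im[80:300,140:440,::-1],None,fx=2,fy=2))
```

```text
[ 0.50061234 -0.01643856  0.1962758 ]
red_cup 0.98 [279.7, 171.2, 76.1, 78.7] zt 0.1443 lsq (array([ 0.49940712, -0.01659586]), np.float64(0.031150609164437158)) mec ((0.4993952810764313, -0.016772696748375893), 0.03155069425702095)
yellow_cup 0.75 [292.6, 167.5, 49.7, 6.1] zt 0.1203 lsq (array([ 0.49896824, -0.01697787]), np.float64(0.03158839026271275)) mec ((0.5263819098472595, -0.014973347075283527), 0.015573650598526001)
side red_cup 0.86 [246.1, 167.5, 46.6, 33.7] 0.1426 (array([ 0.4989608 , -0.02329369]), np.float64(0.033461658795032746))
side yellow_cup 0.69 [252.5, 196.0, 36.6, 18.8] 0.1146 (array([ 0.50006891, -0.02094407]), np.float64(0.030629316356763418))
```

View pics/c6.png

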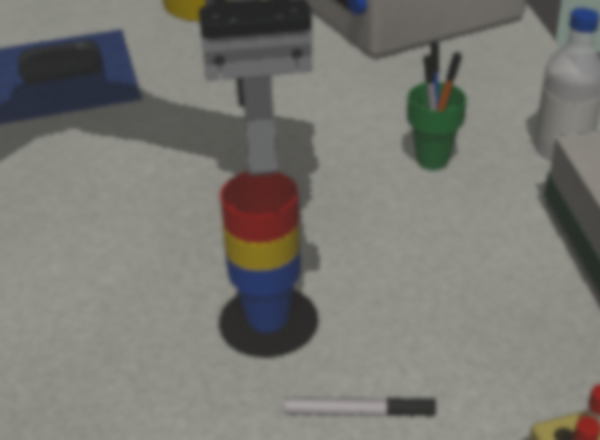

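The view shows the full stack upright on the pad, with the red rim at z 0.144 (4 + 56 + 84 mm). The gripper is clear, and the pen cup and marker have not been disturbed.

```bash
python3 -c "
from h import *
print(job_done())"
```

```text
the job is handed in; nothing more can be done
None
```

The job is handed in at about 37 s of 72 s: blue stands centred on the pad with yellow and red nested fully home and upright, and the pen cup and marker were left alone; the hand-in gave no verdict.

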